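# Show the grey key fob to the inspection camera

### The arm

A 6-joint arm with a two-finger parallel gripper is mounted at the origin on the work surface. World frame = base frame: x ahead of the robot, y to its left, z up, the work surface at z = 0. Lengths are in mm, angles in rad, forces in N, time in s.
With the tool pointing down it reaches from about 275 to 750 mm from the base axis. Payload 10.2 kg.
Tool frame: the origin (TCP) lies between the finger pads; the fingertips stand 17 mm ahead of it and the grasp point (between the pads) lies 2 mm behind it; z points along the fingers, y is the line along which they close (so a half turn about z gives the same grasp; the last joint's range is limited). The gripper opens to 85 mm and grips with 20 to 120 N. Pads are 22 mm wide; open, the fingers measure 114 mm over their backs; the gripper's body (76 mm by 85 mm) begins 54 mm behind the grasp point. The pads swing forward as they close: fully open they stand 13 mm farther back than shut.
Start: joints at [1.05, 0.313, 1.498, -0, 1.331, -0.223], TCP at [154.057, 501.894, 248.294] pointing down, gripper open.
Joint ranges: [-2.94, 2.94], [-0.97, 2.17], [0.19, 2.56], [-1.23, 4.37], [0.02, 3.11], [-2.88, 2.88]. Speed limits (rad/s): [2.39, 2.39, 3.01, 3.14, 3.14, 3.14].

### API

Orientations are given as a unit quaternion [w, x, y, z].
In Python, from rig import * gives the robot as it stands.
- The arm moves only by the tool step_arm, never from a script. Its argument "commands" is text: rows parted by semicolons, each of 7 numbers parted by spaces: the opening, from 0 (shut) to 1 (fully open), then the shift along the tool's x, y, z in cm, then the turn, a rotation vector about the tool's x, y, z in rad. In form: hand x y z rx ry rz; .... A call has 1 to 20 rows; each row is the pose to reach, as a shift and turn from the pose commanded when the call began, along the tool's axes at that moment; what a row does not reach only later rows make up. A row lasts 1/12 s, in which the tool goes at most 41.7 mm and 7.16 degrees, less where a joint would pass 70% of its speed; a pose out of reach is approached as far as the arm can. A call with a gripper value outside its range is refused whole. The fingers move at their own pace and stop on an object; "newtons" is the grip in N (left out, the last holds). Time passes only in rows, so rows that repeat a pose let the fingers close. It gives the time, the measured TCP pose, the force, the opening and the grip force at its end, in the units of the state.
- sense(): the state, without advancing time (a new reading comes with each control period).
- capture(name): name is "scene" or "top" or "wrist"; returns the picture (400x640x3 uint8, red, green, blue); there is no depth.
- camera_model(name): a dict with "mtx" (3x3 intrinsics, pixels), "eye" and "rotation" of the camera in the world. Camera axes: x right, y down, z forward; pixel columns grow to the right and rows downward; lengths in mm; the calibration is good to about 2 mm. A picture is of the moment at which its call begins: read the wrist's pose just before it. camera_model takes no time and is no camera call; for the wrist camera it gives the pose at the moment of the call.
- finish_job(): hands the job in; it is judged then, once.
Trained networks look in the newest picture that a camera, given by its name, has taken for a name from the list of things; names that differ only in an ending like _2 or _b are one class to them, and where a whole thing is asked for, a point or a joint stands for the part that bears it (a point fixed in the world has none). Each returns a list of dicts, best first, with "score" (0 to 1); they miss things now and then, are a little off and sometimes report something else, mostly with a low value. They report only what shows in the picture. A call takes as long as a camera call. They do not tell look-alikes from the thing itself.
- search_frame(camera, label): "rect" ([centre column, centre row, width, height] in pixels, round what is visible of it).
- trace(camera, label): "mask" (400x640 bool, what is visible of it) and "rect" ([centre column, centre row, width, height] in pixels, round what is visible of it).
- spot_point(camera, label): "xy" ([column, row] in pixels: a listed point, or the origin of a listed thing).
The state is a dict: "time_s": time; "joints": joint angles; "dq": joint speeds; "tau": joint torques, N m; "eef_pos": TCP position; "ee_rot": TCP orientation; "force": force on the tool from outside, world axes, zero at the start; "wrist_torque": the same for the moment, N m; "grip_width": opening from 0.0 (shut) to 1.0 (fully open); "grip_force": force on a finger pad.
Only numpy, scipy, OpenCV 4.12 (cv2) and the standard library are available. Lean on these libraries where they do the work, as an engineer would, in place of code of your own. Each camera call takes 0.05 s, during which the arm holds its last target. There are 200 camera calls.

### The job

Pull the grey key fob out of its pocket in the programming cradle and hold it up to the inspection camera: button face ten centimetres in front of the lens, centred in its view, key-ring end uppermost, the button face square to the lens, leaning back just as the camera looks down. Finish while still holding it there, quite still and touching nothing but the gripper. Leave the other two fobs, the folding key and the battery box where they are, and do not knock the camera.

Things in the scene. Friction and masses are not known exactly. Their poses are not given: they have to be found in the camera images.
- grey_fob: grey key fob, about 45 g: slab 14 (x) by 36 (y) by 72 mm (z) with a dark key-ring lug 14 mm wide, 6 mm high on top. Origin: centre of its lower end; z runs up to the lug; x points out of the button face (two white buttons, one red nearest the lug). Stands in one of the cradle's pockets, lower 20 mm inside. Grip from above by its narrow sides (36 mm apart along y), leaving the button face free
- fob_center (a point): the middle of the grey fob's slab, 36 mm above its lower end; axes as the grey fob's
- cradle: fixed white programming cradle, block 155 (x) by 74 (y) by 28 mm high; origin at the centre of its underside; place and turn vary. Three pockets open upward at x = -48, 0, +48 mm on its middle line (which fob is where varies), each 20 mm deep (floor 8 mm above the table), about 1 mm of play around the fob. All button faces look along its +x
- black_fob: a black fob with white buttons, same size, shape, axes and origin as the grey one; standing upright in one of the pockets; leave it there
- blue_fob: a blue fob with white buttons, same size, shape, axes and origin as the grey one; standing upright in one of the pockets; leave it there
- camera_stand: the fixed stand of the inspection camera: a dark base plate 110 by 120 by 12 mm, a post at x = +58 mm and a fork 250 mm up that carries the head. Origin on the table straight below the head's tilt axis; the camera looks along its -x, seen from above. Its place and turn vary
- camera_head (a joint): downward tilt of the camera head in its fork about a level axis (rad): 0 is level, more looks farther down; starts between 0.25 and 0.55, held by a stiff hinge. Head: a white box 64 by 46 by 46 mm centred on the axis, a round black lens barrel (34 mm across) in front, a square black panel at the back (post side)
- lens (a point): centre of the lens's front glass, 53 mm ahead of the tilt axis. Its x axis points backward along the optical axis (from the scene into the camera), y is level, z is the camera's up
- focus (a point): the point in the air where the middle of the grey fob must be shown: on the optical axis, 107 mm in front of the lens glass (so the button face is 100 mm from it). Axes as the lens's: shown rightly, the fob's x, y and z axes lie along this frame's x, y and z
- battery_box: a closed amber and orange battery box 64 by 44 by 24 mm lying loose on the table; origin at the centre of its underside; leave it alone
- folding_key: a silver folding key, folded, 58 by 36 by 15 mm, lying loose on the table; origin at the centre of its underside; leave it alone
Things that resemble listed ones, but are neither listed nor needed, are in the scene too. What is shaped like the grey_fob but orange or yellow is not meant.

How it is judged:
By the outcome, as a careful person would: the job done as asked, in the order asked, and still so for the second after the job is handed in, while the arm keeps its last pose, push and grip.
It also fails if it takes over 35 s, if anything falls off the work surface, if the arm or the gripper's body presses on something with over 40 N, if the wrist force passes 120 N, or if a joint passes its speed limit or range.

## Working session

There is one attempt and no reset: what is moved stays moved. The work goes in short steps, Python scripts to look and compute and a tool call to move; the robot and the scene stay as the last step left them, time stands still between calls to the robot, and variables do not carry over. Pictures are saved under pics/ and viewed, at most 12 in all, crops included, and the job is handed in when it is done.

Besides the shell and the picture viewer there is one more tool, called as a command line: name --argument value ..., lists and objects as JSON in quotes. step_arm: Moves the arm, as the interface text tells. Its arguments: {"type":"object","properties":{"commands":{"type":"string"},"newtons":{"type":"number"}},"required":["commands"]}

```bash
mkdir -p pics; ls; python3 - <<'E'
from rig import *
import cv2,numpy as np
for n in("scene","top"):
    im=capture(n); cv2.imwrite(f"pics/{n}0.png",im[...,::-1])
    m=camera_model(n); print(n,np.round(m["mtx"],1).tolist(),np.round(m["eye"]),np.round(m["rotation"],3).tolist())
    for l in("grey_fob","fob_center","cradle","black_fob","blue_fob","camera_stand","camera_head","lens"):
        print(l,[(np.round(d["xy"]).tolist(),round(d["score"],2)) for d in spot_point(n,l)][:4])
print(sense())
E
```

```text
pics
scene [[406.9, 0.0, 319.6], [0.0, 406.9, 202.0], [0.0, 0.0, 1.0]] [1210.   30.  769.] [-0.262, 0.612, 0.682, -0.303]
grey_fob [([215.0, 307.0], 0.85), ([191.0, 253.0], 0.83), ([223.0, 264.0], 0.68), ([234.0, 253.0], 0.32)]
fob_center [([223.0, 256.0], 0.85), ([216.0, 298.0], 0.61), ([187.0, 242.0], 0.57)]
cradle [([237.0, 255.0], 0.84)]
black_fob [([244.0, 238.0], 0.58)]
blue_fob [([235.0, 250.0], 0.55)]
camera_stand [([401.0, 306.0], 0.82)]Traceback (most recent call last):
  File "<stdin>", line 7, in <module>
ValueError: it knows: battery_box, black_fob, blue_fob, camera_stand, cradle, fob_center, focus, folding_key, grey_fob, lens
```

```bash
cat > h.py <<'E'
from rig import *
import cv2,numpy as np
from scipy.spatial.transform import Rotation as R
def rot(q): return R.from_quat(np.roll(q,-1)).as_matrix()
def cam(n):
    m=camera_model(n); q=np.array(m["rotation"])
    return np.array(m["mtx"]),np.array(m["eye"]),(rot(q) if q.ndim==1 else q)
def plane(c,xy,z):
    K,e,Rm=c; d=Rm@np.linalg.inv(K)@[xy[0],xy[1],1]; return e+d*(z-e[2])/d[2]
def proj(c,P):
    K,e,Rm=c; p=(np.atleast_2d(P)-e)@Rm@K.T; return p[:,:2]/p[:,2:]
def tri(cs,xys):
    A=0;b=0
    for (K,e,Rm),xy in zip(cs,xys):
        d=Rm@np.linalg.inv(K)@[xy[0],xy[1],1]; d/=np.linalg.norm(d); M=np.eye(3)-np.outer(d,d); A=A+M;b=b+M@e
    return np.linalg.solve(A,b)
E
python3 - <<'E'
from h import *
im=capture("top"); cv2.imwrite("pics/top0.png",im[...,::-1])
zz=dict(grey_fob=8,fob_center=44,cradle=0,black_fob=8,blue_fob=8,camera_stand=0,lens=230,focus=180)
for n in("scene","top"):
    capture(n); c=cam(n); print(n,c[1])
    for l,z in zz.items():
        print(l,[(np.round(d["xy"]).tolist(),round(d["score"],2),np.round(plane(c,d["xy"],z)).tolist()) for d in spot_point(n,l)][:4])
print(sense())
E
```

```text
scene [1209.52659844   29.68964679  768.52055785]
grey_fob [([225.0, 264.0], 0.81, [633.0, -273.0, 8.0]), ([194.0, 253.0], 0.75, [608.0, -358.0, 8.0]), ([235.0, 254.0], 0.71, [599.0, -256.0, 8.0]), ([217.0, 309.0], 0.67, [754.0, -255.0, 8.0])]
fob_center [([185.0, 244.0], 0.71, [612.0, -369.0, 44.0]), ([212.0, 296.0], 0.66, [746.0, -260.0, 44.0]), ([225.0, 256.0], 0.56, [636.0, -264.0, 44.0])]
cradle [([238.0, 254.0], 0.85, [594.0, -251.0, -0.0])]
black_fob [([357.0, 223.0], 0.55, [465.0, 33.0, 8.0])]
blue_fob [([236.0, 250.0], 0.8, [588.0, -256.0, 8.0])]
camera_stand [([402.0, 302.0], 0.67, [688.0, 142.0, 0.0])]
lens [([410.0, 217.0], 0.91, [657.0, 129.0, 230.0])]
focus []
top [ 509.03722379  -80.50930067 1133.26847653]
grey_fob [([426.0, 190.0], 0.69, [598.0, -369.0, 8.0]), ([391.0, 173.0], 0.6, [645.0, -271.0, 8.0]), ([389.0, 140.0], 0.53, [736.0, -263.0, 8.0]), ([390.0, 188.0], 0.27, [601.0, -267.0, 8.0])]
fob_center [([394.0, 135.0], 0.66, [745.0, -270.0, 44.0]), ([429.0, 186.0], 0.62, [603.0, -368.0, 44.0]), ([397.0, 176.0], 0.57, [631.0, -280.0, 44.0])]
cradle [([385.0, 189.0]
[... 322 characters left out ...]
1.3, 'joints': array([ 1.04960269e+00,  3.12894118e-01,  1.49766837e+00,  5.31916561e-06,
        1.33097570e+00, -2.23420407e-01]), 'dq': array([-6.19320212e-04, -1.03178573e-04,  7.75164319e-04,  1.11007443e-03,
        1.62139034e-04, -9.04473018e-05]), 'tau': array([-1.16773635e-04, -4.12164617e+01, -2.59900188e+01, -1.90001565e-04,
        4.85662586e-04, -4.68149423e-06]), 'eef_pos': array([154.0633214 , 501.91005568, 248.30910864]), 'ee_rot': array([7.50110872e-06, 1.48337780e-01, 9.88936753e-01, 2.63100822e-05]), 'force': array([ 0.90121838, -0.68706664, -0.16089984]), 'wrist_torque': array([ 0.02744803,  0.00846861, -0.00878419]), 'grip_force': 0.0, 'grip_width': 0.9993783659927253}
```

View pics/scene0.png

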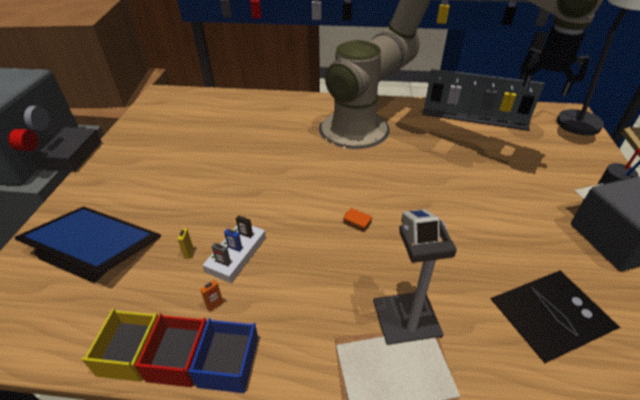

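View pics/top0.png

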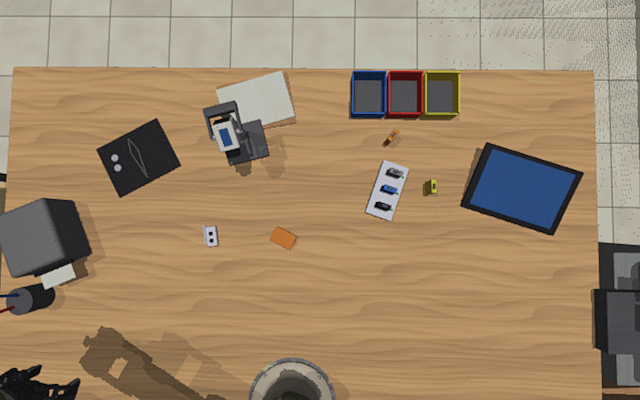

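```bash
python3 - <<'E'
from h import *
s=sense();K,e,Rm=cam("wrist");T=rot(s["ee_rot"])
print(K.round(1),(T.T@(e-s["eef_pos"])).round(1),(T.T@Rm).round(3),T.round(3))
E
```

```text
[[347.4   0.  319.7]
 [  0.  347.4 199.7]
 [  0.    0.    1. ]] [  71.5   -0.2 -125.8] [[ 0.   -0.96 -0.28]
 [ 1.    0.    0.  ]
 [-0.   -0.28  0.96]] [[-0.956  0.293  0.   ]
 [ 0.293  0.956  0.   ]
 [-0.     0.    -1.   ]]
```

step_arm --commands "1 -35 -30.3 -8.2 0 -0.65 0;1 -35 -30.3 -8.2 0 -0.65 0;1 -35 -30.3 -8.2 0 -0.65 0;1 -35 -30.3 -8.2 0 -0.65 0;1 -35 -30.3 -8.2 0 -0.65 0;1 -35 -30.3 -8.2 0 -0.65 0;1 -35 -30.3 -8.2 0 -0.65 0;1 -35 -30.3 -8.2 0 -0.65 0;1 -35 -30.3 -8.2 0 -0.65 0;1 -35 -30.3 -8.2 0 -0.65 0;1 -35 -30.3 -8.2 0 -0.65 0;1 -35 -30.3 -8.2 0 -0.65 0;1 -35 -30.3 -8.2 0 -0.65 0;1 -35 -30.3 -8.2 0 -0.65 0;1 -35 -30.3 -8.2 0 -0.65 0;1 -35 -30.3 -8.2 0 -0.65 0"

```text
time_s: 2.63
eef_pos: [399.2, 110.6, 330.0]
ee_rot: [0.316, 0.14, 0.937, -0.047]
force: [-0.2, 0.0, 0.4]
grip_width: 1.001
grip_force: 0.0
```

```bash
python3 - <<'E'
from h import *
import pickle
c=cam("wrist");im=capture("wrist");cv2.imwrite("pics/w1.png",im[...,::-1]);pickle.dump(c,open("c1.pkl","wb"))
t=cam("top");s=cam("scene")
for l,z in dict(lens=230,camera_stand=0).items():
    print(l,[(np.round(d["xy"],1).tolist(),round(d["score"],2)) for d in spot_point("wrist",l)][:3])
print(sense()["time_s"],sense()["eef_pos"],c[1])
E
```

```text
lens [([401.0, 278.9], 0.75)]
camera_stand [([392.1, 157.3], 0.67)]
2.7833 [399.41488012 110.43690591 330.14829229] [272.03352416 149.20272598 387.10154413]
```

View pics/w1.png

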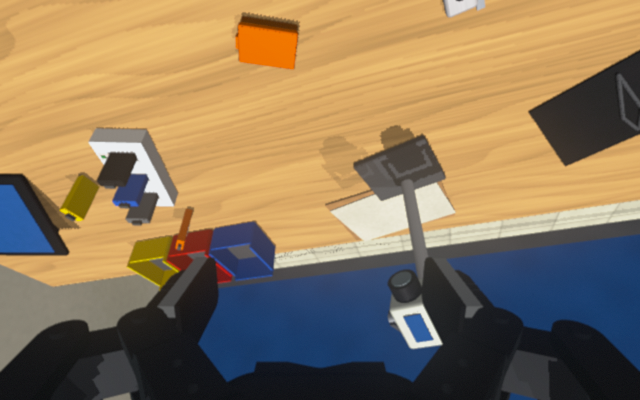

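step_arm --commands "1 -9.4 4.5 0.9 0 -0.25 0;1 -9.4 4.5 0.9 0 -0.25 0;1 -9.4 4.5 0.9 0 -0.25 0;1 -9.4 4.5 0.9 0 -0.25 0;1 -9.4 4.5 0.9 0 -0.25 0;1 -9.4 4.5 0.9 0 -0.25 0"

```text
time_s: 3.28
eef_pos: [489.1, 129.3, 379.4]
ee_rot: [0.43, 0.133, 0.891, -0.064]
force: [0.1, 0.0, 0.3]
grip_width: 0.996
grip_force: 0.0
```

```bash
python3 - <<'E'
from h import *
import pickle
c=cam("wrist");im=capture("wrist");cv2.imwrite("pics/w2.png",im[...,::-1]);pickle.dump(c,open("c2.pkl","wb"))
for l in ("lens","camera_stand"):
    print(l,[(np.round(d["xy"],1).tolist(),round(d["score"],2)) for d in spot_point("wrist",l)][:3])
s=sense();print(s["time_s"],s["eef_pos"],s["joints"].round(2),c[1])
cv2.imwrite("pics/w2c.png",cv2.resize(im[80:400,300:560,::-1],None,fx=1.8,fy=1.8,interpolation=cv2.INTER_CUBIC))
E
```

```text
lens [([369.4, 148.2], 0.61)]
camera_stand [([374.6, 14.4], 0.69)]
3.4333 [489.10166154 128.95207635 379.85752169] [ 0.21 -0.1   1.85 -0.66  0.67 -0.69] [352.42586531 170.98036247 401.91927736]
```

View pics/w2.png

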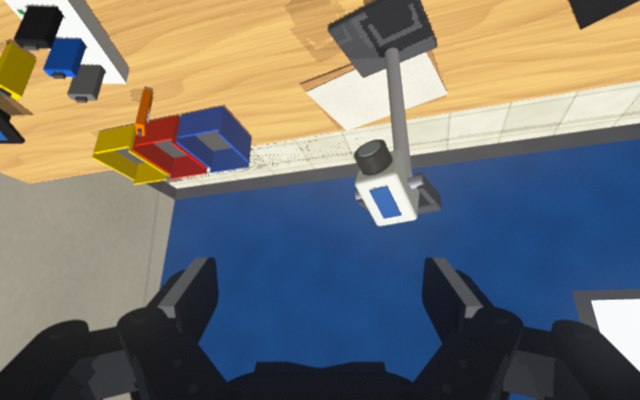

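```bash
python3 - <<'E'
import cv2
im=cv2.imread("pics/w2.png");a=cv2.resize(im[120:240,330:450],None,fx=5,fy=5,interpolation=cv2.INTER_CUBIC)
cv2.imwrite("pics/w2c.png",a)
E
```

```text
(no output)
```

View pics/w2c.png

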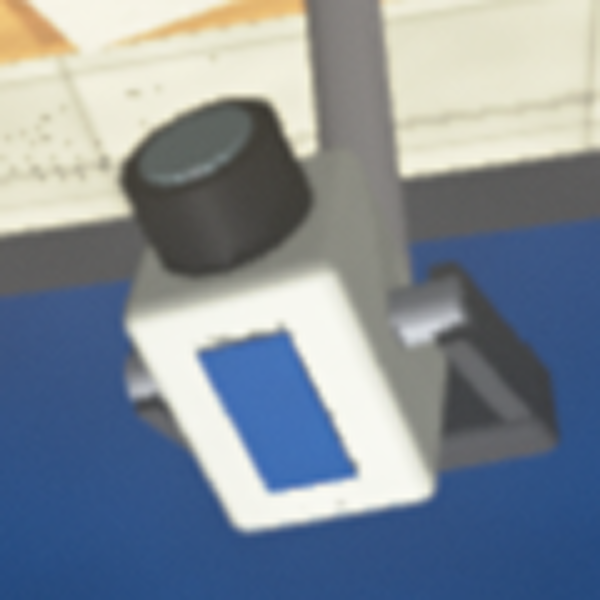

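```bash
cat > fit.py <<'E'
from h import *
import pickle
from scipy.optimize import least_squares
c1,c2=[pickle.load(open(f,"rb")) for f in("c1.pkl","c2.pkl")]
ct,cs=cam("top"),cam("scene")
O=np.zeros(3)
obs=[(c2,[-53,0,0],(368.4,148.4),1),(c1,[-53,0,0],(401.5,279.5),1),(c2,[-31,-22,23],(355.6,184.6),1.5),(c2,[-31,22,23],(397.4,174),1.5),
(c2,[31,-22,23],(378.4,226),1.5),(c2,[31,22,23],(417,219.4),1.5),(cs,[-53,0,0],(410,217),4),(ct,[-53,0,0],(234,154),3),
(c2,"base",(374.6,14.4),4),(c1,"base",(392.1,157.3),4),(ct,"base",(248,156),3),(cs,"base",(402,303),4)]
def frame(p):
    X,Y,a,t=p; Rs=R.from_euler("z",a).as_matrix(); Rh=Rs@np.array([[np.cos(t),0,-np.sin(t)],[0,1,0],[np.sin(t),0,np.cos(t)]])
    return np.array([X,Y,250]),Rh
def res(p,w=True):
    o,Rh=frame(p); r=[]
    for c,m,xy,s in obs:
        P=np.array([p[0],p[1],0]) if m=="base" else o+Rh@np.array(m)
        r.append((proj(c,P)[0]-xy)/(s if w else 1))
    return np.concatenate(r)
if __name__=="__main__":
    f=least_squares(res,[688,141,0.3,.4],loss="soft_l1");print(f.x,np.degrees(f.x[2:]));print(res(f.x,False).reshape(-1,2).round(1).tolist())
    print("sd",np.sqrt(np.diag(np.linalg.inv(f.jac.T@f.jac))))
    o,Rh=frame(f.x);print("lens",o+Rh@[-53,0,0],"focus",o+Rh@[-160,0,0]);print(Rh.round(3));np.save("p.npy",f.x)
E
python3 fit.py
```

```text
[6.96129393e+02 1.42695726e+02 2.60319537e-01 4.63742658e-01] [14.91521077 26.57049709]
[[0.6, 0.0], [0.0, -0.5], [-1.2, 0.3], [-1.0, 0.6], [-0.3, -0.1], [0.7, -0.4], [0.3, -0.9], [-0.8, 2.8], [0.1, 2.2], [0.5, -0.3], [-0.8, -2.6], [0.6, 2.1]]
sd [2.078644   0.84715224 0.02390929 0.03235892]
lens [650.32409611 130.49485635 226.29317377] focus [557.84925236 105.86291294 178.43222271]
[[ 0.864 -0.257 -0.432]
 [ 0.23   0.966 -0.115]
 [ 0.447  0.     0.894]]
```

step_arm --commands "1 -4.2 -33.7 29.3 0 0.9 0;1 -4.2 -33.7 29.3 0 0.9 0;1 -4.2 -33.7 29.3 0 0.9 0;1 -4.2 -33.7 29.3 0 0.9 0;1 -4.2 -33.7 29.3 0 0.9 0;1 -4.2 -33.7 29.3 0 0.9 0;1 -4.2 -33.7 29.3 0 0.9 0;1 -4.2 -33.7 29.3 0 0.9 0;1 -4.2 -33.7 29.3 0 0.9 0;1 -4.2 -33.7 29.3 0 0.9 0;1 -4.2 -33.7 29.3 0 0.9 0;1 -4.2 -33.7 29.3 0 0.9 0;1 -4.2 -33.7 29.3 0 0.9 0;1 -4.2 -33.7 29.3 0 0.9 0"

```text
time_s: 4.6
eef_pos: [634.8, -268.9, 229.6]
ee_rot: [-0.001, 0.149, 0.989, 0.0]
force: [-0.2, 1.1, 0.3]
grip_width: 1.001
grip_force: 0.0
```

```bash
python3 - <<'E'
from h import *
import pickle
c=cam("wrist");im=capture("wrist");cv2.imwrite("pics/w3.png",im[...,::-1]);pickle.dump(c,open("c3.pkl","wb"))
for l,z in dict(grey_fob=8,fob_center=44,cradle=0,black_fob=8,blue_fob=8).items():
    print(l,[(np.round(d["xy"],1).tolist(),round(d["score"],2),np.round(plane(c,d["xy"],z),1).tolist()) for d in spot_point("wrist",l)][:4])
s=sense();print(s["time_s"],s["eef_pos"],s["joints"].round(2),c[1])
E
```

```text
grey_fob [([348.6, 255.2], 0.74, [732.7, -266.0, 8.0]), ([211.8, 167.2], 0.68, [598.0, -372.0, 8.0]), ([322.5, 76.0], 0.67, [547.6, -239.2, 8.0]), ([317.2, 172.6], 0.62, [634.8, -271.5, 8.0])]
fob_center [([315.8, 185.6], 0.63, [639.1, -273.9, 44.0]), ([205.6, 176.9], 0.63, [601.5, -368.0, 44.0]), ([354.4, 272.9], 0.62, [735.7, -263.8, 44.0])]
cradle [([318.4, 130.3], 0.69, [595.3, -258.0, 0.0])]
black_fob [([320.9, 76.7], 0.97, [547.7, -240.8, 8.0])]
blue_fob [([320.6, 127.8], 0.93, [593.0, -255.0, 8.0])]
4.9 [ 635.29714954 -267.22787769  231.78422807] [-0.57  0.71  0.93  0.    1.5  -1.84] [ 566.57202634 -248.13256734  355.61855711]
```

View pics/w3.png

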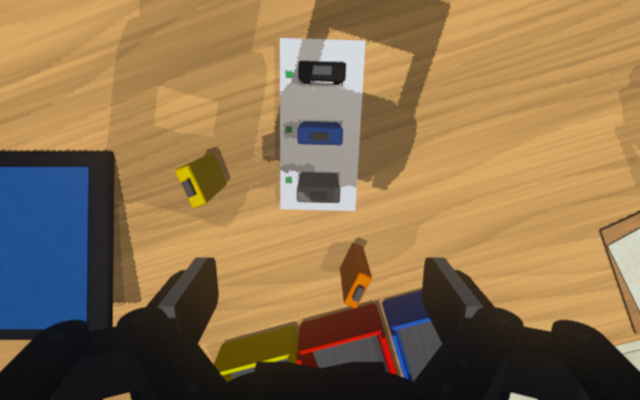

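```bash
python3 - <<'E'
from h import *
import pickle
c=pickle.load(open("c3.pkl","rb"))
im=cv2.imread("pics/w3.png");hsv=cv2.cvtColor(im,cv2.COLOR_BGR2HSV)
m=((hsv[...,1]<45)&(hsv[...,2]>110)).astype(np.uint8);m[:, :265]=0;m[:,375:]=0;m[225:]=0
m=cv2.morphologyEx(m,cv2.MORPH_OPEN,np.ones((5,5)))
p=cv2.findNonZero(m);h=cv2.convexHull(p);q=cv2.approxPolyDP(h,4,True).reshape(-1,2);print(q.tolist())
W=np.array([plane(c,x,28)[:2] for x in h.reshape(-1,2)],np.float32);r=cv2.minAreaRect(W);print(r)
P=[plane(c,x,28)[:2].round(1).tolist() for x in q];print(P)
cv2.imwrite("pics/w3c.png",cv2.resize(im[150:225,260:380],None,fx=6,fy=6,interpolation=cv2.INTER_CUBIC))
s=sense();print(s["time_s"],s["eef_pos"],s["ee_rot"])
E
```

```text
[[364, 41], [354, 210], [281, 208], [280, 38]]
((593.0343017578125, -255.99639892578125), (73.95535278320312, 155.17581176757812), 71.18274688720703)
[[531.9, -197.0], [677.7, -246.5], [654.4, -314.9], [508.2, -265.8]]
4.9 [ 635.29714954 -267.22787769  231.78422807] [ 5.57664795e-04  1.47791523e-01  9.89018355e-01 -2.20715724e-04]
```

View pics/w3c.png

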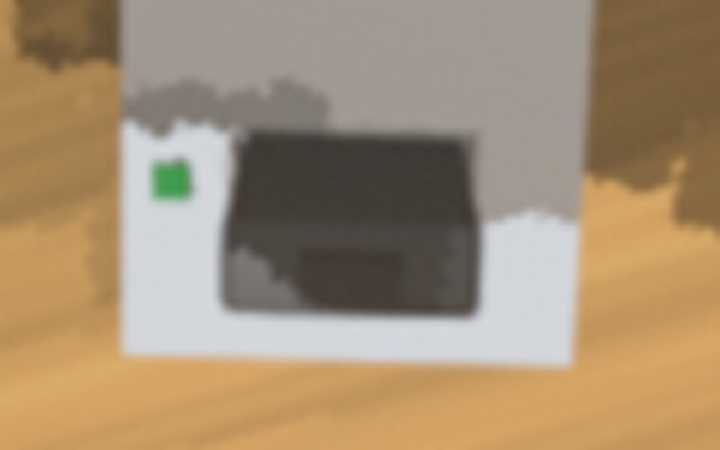

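step_arm --commands "1 -0.42 -0.13 4 0 0 0.031;1 -0.42 -0.13 8 0 0 0.031;1 -0.42 -0.13 10 0 0 0.031;1 -0.42 -0.13 10 0 0 0.031;1 -0.42 -0.13 10 0 0 0.031"

```text
time_s: 5.32
eef_pos: [638.9, -270.2, 131.3]
ee_rot: [-0.0, 0.163, 0.987, 0.0]
force: [-0.2, -0.1, 0.9]
grip_width: 1.001
grip_force: 0.0
```

```bash
python3 - <<'E'
from h import *
c=cam("wrist");im=capture("wrist")
P=np.array([638.5,-271.5]);u=np.array([.9466,-.3223]);v=np.array([.3223,.9466])
for sx,sy in((-7,-18),(-7,18),(7,18),(7,-18)):
    q=proj(c,np.r_[P+sx*u+sy*v,80])[0];cv2.circle(im,tuple(int(round(x*16)) for x in q),24,(255,0,0),-1,shift=4)
cv2.imwrite("pics/w4.png",im[100:400,150:490,::-1].repeat(2,0).repeat(2,1)[:600])
for i in range(3): s=sense();print(s["time_s"],s["eef_pos"],rot(s["ee_rot"]).round(3).tolist());capture("wrist")
E
```

```text
5.3667 [ 639.55530823 -270.72099555  133.02580316] [[-0.947, 0.322, 0.003], [0.322, 0.947, -0.002], [-0.003, -0.001, -1.0]]
5.4167 [ 639.75483865 -270.92717362  133.69826994] [[-0.947, 0.323, 0.004], [0.323, 0.947, -0.002], [-0.004, -0.001, -1.0]]
5.4667 [ 639.7579466  -270.99101112  133.74542731] [[-0.947, 0.323, 0.004], [0.323, 0.947, -0.002], [-0.004, -0.001, -1.0]]
```

View pics/w4.png

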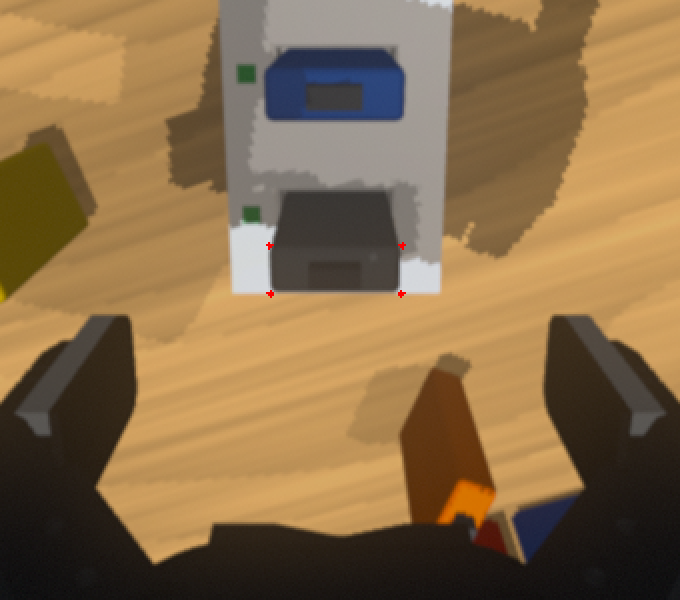

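step_arm --commands "1 0.11 -0.09 2.5 0 0 0;1 0.11 -0.09 5 0 0 0;1 0.11 -0.09 7 0 0 0;1 0.11 -0.09 7.5 0 0 0;1 0.11 -0.09 7.5 0 0 0;1 0.11 -0.09 7.5 0 0 0;1 0.11 -0.09 7.5 0 0 0;1 0.11 -0.09 7.5 0 0 0" --newtons 45

```text
time_s: 6.18
eef_pos: [638.2, -271.6, 57.6]
ee_rot: [0.001, 0.164, 0.987, -0.001]
force: [0.3, -0.1, 0.3]
grip_width: 1.002
grip_force: 0.0
```

step_arm --commands "0.6 0 0 0 0 0 0;0.5 0 0 0 0 0 0;0 0 0 0 0 0 0;0 0 0 0 0 0 0;0 0 0 0 0 0 0;0 0 0 0 0 0 0;0 0 0 0 0 0 0;0 0 0 0 0 0 0;0 0 0 0 0 0 0;0 0 0 0 0 0 0;0 0 0 0 0 0 0;0 0 0 0 0 0 0" --newtons 45

```text
time_s: 7.18
eef_pos: [637.6, -271.2, 56.0]
ee_rot: [0.0, 0.164, 0.987, -0.0]
force: [-0.5, -0.5, 3.9]
grip_width: 0.411
grip_force: 45.0
```

step_arm --commands "0 0 0 -0.8 0 0 0;0 0 0 -1.8 0 0 0;0 0 0 -3 0 0 0;0 0 0 -5 0 0 0;0 0 0 -7.5 0 0 0;0 0 0 -10 0 0 0;0 0 0 -13 0 0 0;0 0 0 -16 0 0 0;0 0 0 -18 0 0 0;0 0 0 -18 0 0 0;0 0 0 -18 0 0 0"

```text
time_s: 8.1
eef_pos: [637.6, -271.2, 237.7]
ee_rot: [0.001, 0.164, 0.987, -0.001]
force: [-0.8, 0.2, -0.9]
grip_width: 0.417
grip_force: 44.8
```

```bash
python3 - <<'E'
from h import *
c=cam("wrist");im=capture("wrist")
s=sense();T=rot(s["ee_rot"]);print(s["time_s"],s["eef_pos"],s["joints"].round(2),s["grip_width"])
# predicted fob top/back corners in tool frame (fob x=-tool x, y=tool y, z=-tool z), centre at tool z=12
def pt(x,y,z,cz=12): return s["eef_pos"]+T@np.array([-x,y,cz-z])
for x,y,z in[(-7,-18,36),(-7,18,36),(7,-18,36),(7,18,36),(-7,-18,-36),(-7,18,-36)]:
    q=proj(c,pt(x,y,z))[0];print(q.round(1));cv2.circle(im,tuple(int(round(v*16)) for v in q),20,(255,0,0),-1,shift=4)
cv2.imwrite("pics/w5.png",cv2.resize(im[160:400,180:460,::-1],None,fx=2.5,fy=2.5,interpolation=cv2.INTER_CUBIC))
E
```

```text
8.15 [ 637.27753179 -271.03180221  235.8933124 ] [-0.57  0.71  0.91 -0.    1.52 -1.81] 0.41804112988390196
[266.9 296. ]
[373.4 296.1]
[268.6 331.3]
[371.6 331.3]
[286.5 222.4]
[353.6 222.4]
```

View pics/w5.png

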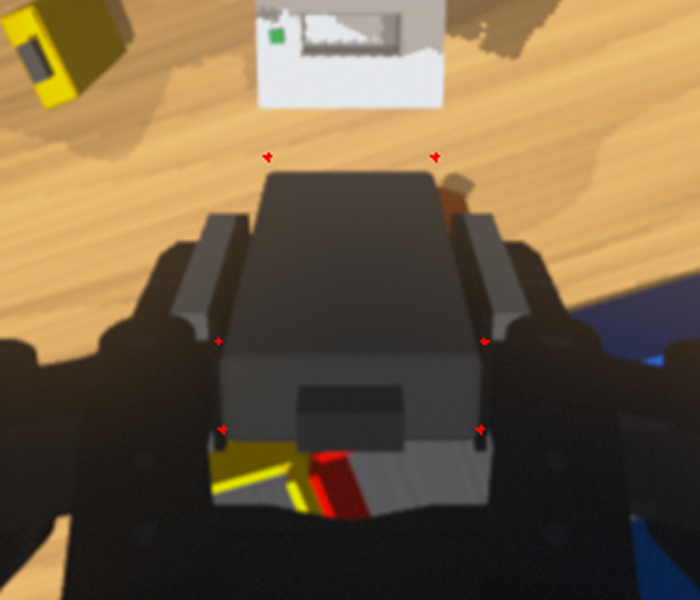

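```bash
python3 - <<'E'
from h import *
from scipy.optimize import least_squares
K,_,_=cam("wrist");Rc=np.array([[0,-.96,-.28],[1,0,0],[0,-.28,.96]]);c=(K,np.array([71.5,-.2,-125.8]),Rc)
ob=np.array([(220,354),(482,354),(225,440),(480,440),(267,171),(435,171)])/2.5+[180,160]
mo=np.array([(-7,-18,36),(-7,18,36),(7,-18,36),(7,18,36),(-7,-18,-36),(-7,18,-36.)])
F=np.diag([-1.,1,-1])
def f(p): return (proj(c,p[:3]+(R.from_rotvec([p[4],p[3],0]).as_matrix()@F@mo.T).T)-ob).ravel()
r=least_squares(f,[0,0,12,0,0]);print(r.x.round(3),r.fun.round(1))
r=least_squares(lambda q:f([q[0],q[1],q[2],0,0]),[0,0,12]);print(r.x,r.fun.round(1))
E
```

```text
[-2.7800e+00  1.6900e-01  1.4789e+01 -1.2000e-02 -0.0000e+00] [ 0.3 -0.3  0.4 -0.3 -0.2  0.3 -0.5  0.3  0.4 -0.1 -0.4 -0.1]
[-2.97124929  0.16190719 15.51064299] [ 0.6  0.3  0.   0.3  0.2  0.3 -0.8  0.3  0.5 -0.9 -0.6 -0.9]
```

step_arm --commands "0 3.2 25.9 -15.7 -0.8 0 0;0 3.2 25.9 -15.7 -0.8 0 0;0 3.2 25.9 -15.7 -0.8 0 0;0 3.2 25.9 -15.7 -0.8 0 0;0 3.2 25.9 -15.7 -0.8 0 0;0 3.2 25.9 -15.7 -0.8 0 0;0 3.2 25.9 -15.7 -0.8 0 0;0 3.2 25.9 -15.7 -0.8 0 0;0 3.2 25.9 -15.7 -0.8 0 0;0 3.2 25.9 -15.7 -0.8 0 0;0 3.2 25.9 -15.7 -0.8 0 0;0 3.2 25.9 -15.7 -0.8 0 0;0 3.2 25.9 -15.7 -0.8 0 0;0 3.2 25.9 -15.7 -0.8 0 0"

```text
time_s: 9.32
eef_pos: [690.8, -16.5, 392.2]
ee_rot: [0.063, 0.151, 0.909, 0.384]
force: [-0.3, -0.5, -1.2]
grip_width: 0.413
grip_force: 45.0
```

```bash
python3 - <<'E'
from h import *
import pickle
from fit import frame
capture("wrist");c=cam("wrist");im=capture("wrist");pickle.dump(c,open("c6.pkl","wb"))
print(spot_point("wrist","lens")[:2]);s=sense();print(s["time_s"],s["eef_pos"],s["joints"].round(2))
o,Rh=frame(np.load("p.npy"));q=proj(c,o)[0];print(q)
a=int(np.clip(q[1]-75,0,250));b=int(np.clip(q[0]-80,0,480));print("crop",a,b)
cv2.imwrite("pics/w6.png",cv2.resize(im[a:a+150,b:b+160,::-1],None,fx=4,fy=4,interpolation=cv2.INTER_CUBIC));cv2.imwrite("pics/w6full.png",im[...,::-1])
E
```

```text
[{'xy': [286.2, 84.6], 'score': 0.85}]
9.4667 [690.84722654 -16.01031915 392.59496175] [-0.45  0.61  0.87  0.8   1.72 -1.59]
[323.68753235 126.05999719]
crop 51 243
```

View pics/w6.png

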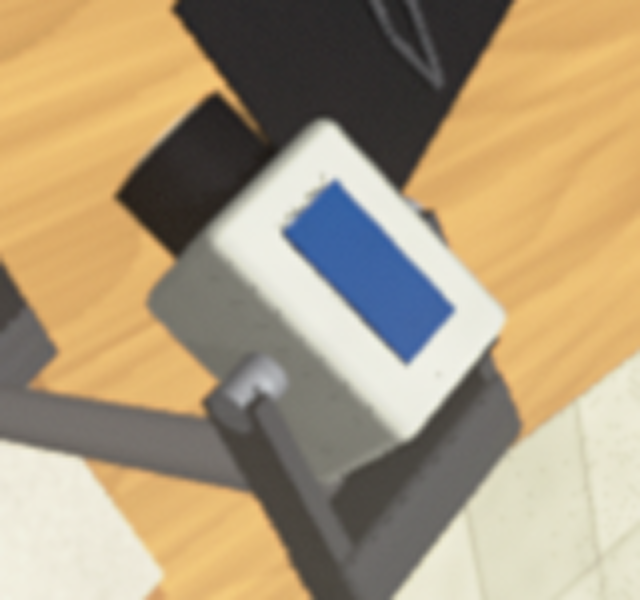

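```bash
python3 - <<'E'
import fit
from fit import *
c6=pickle.load(open("c6.pkl","rb"))
A=lambda x,y:(x/4+243,y/4+51)
new=[(c6,[-53,0,0],A(169,142),1),(c6,[-31.5,-22.5,22.5],A(212,238),1),(c6,[-31.5,22.5,22.5],A(327,119),1),(c6,[31.5,22.5,22.5],A(504,318),1),(c6,[31.5,-22.5,22.5],A(402,440),1),(c6,[-31.5,-22.5,-22.5],A(149,302),1)]
for nm,o in(("new",new),("all",obs+new)):
    fit.obs=o
    f=least_squares(res,np.load("p.npy"),loss="soft_l1");print(nm,f.x,"sd",np.sqrt(np.diag(np.linalg.inv(f.jac.T@f.jac))).round(3));print(res(f.x,False).reshape(-1,2).round(1).tolist())
o,Rh=frame(f.x);np.save("p.npy",f.x);foc=o+Rh@[-160,0,0];print("lens",o+Rh@[-53,0,0],"focus",foc)
s=sense();T=rot(s["ee_rot"]);F=np.diag([-1.,1,-1])
Tg=Rh@F   # tool orientation
tcp=foc-Tg@np.array([-2,.1,13.5]);print("tcp target",tcp, "tool delta cm",T.T@(tcp-s["eef_pos"])/10,"rotvec",R.from_matrix(T.T@Tg).as_rotvec())
pre=tcp+Tg@np.array([60,0,-80]);print("pre",pre,T.T@(pre-s["eef_pos"])/10)
E
```

```text
new [6.99187073e+02 1.42618621e+02 2.65262513e-01 5.06714268e-01] sd [0.66  1.047 0.032 0.036]
[[-0.7, 0.1], [-0.5, -1.3], [1.1, -1.5], [2.9, 0.3], [2.2, 1.5], [-2.4, 1.1]]
all [6.98979496e+02 1.42606329e+02 2.69590438e-01 5.00847012e-01] sd [0.535 0.609 0.015 0.014]
[[0.9, 0.5], [-0.0, -0.6], [-1.1, 0.3], [-1.4, 0.5], [-0.3, 0.9], [0.5, 0.6], [0.2, 1.2], [-0.5, 1.3], [0.4, 3.9], [0.7, 0.8], [-0.8, -3.6], [0.6, 3.3], [-0.8, -0.2], [-0.5, -1.3], [1.1, -1.7], [2.9, 0.1], [2.3, 1.5], [-2.5, 0.8]]
lens [654.16838711 130.22424701 224.55105946] focus [563.70067718 105.22645788 173.17300969]
tcp target [555.78818778 102.93635319 184.05455058] tool delta cm [ 16.62068088 -10.16068828  19.47554774] rotvec [ 0.6107089  -0.22280159 -0.74047087]
pre [468.03262885  78.68797817 225.41852265] [ 24.14220872 -10.77054542  12.91394022]
```

```bash
cat > fit2.py <<'E'
import fit
from fit import *
c6=pickle.load(open("c6.pkl","rb"))
A=lambda x,y:(x/4+243,y/4+51)
n=[([-53,0,0],A(169,142)),([-32,-23,23],A(212,238)),([-32,23,23],A(327,119)),([32,23,23],A(504,318)),([32,-23,23],A(402,440)),([-32,-23,-23],A(149,302))]
w2=[([-53,0,0],(368.4,148.4)),([-32,-23,23],(355.6,184.6)),([-32,23,23],(397.4,174)),([32,-23,23],(378.4,226)),([32,23,23],(417,219.4))]
def go(free):
    def r(p):
        q=p[:4];d=p[4:7]*free;sh=p[7]*free;w=p[8:11]*free
        o,Rh=frame(q);out=[]
        for c,L in((c6,n),(c2,w2),(c1,[([-53,0,0],(401.5,279.5))])):
            K,e,Rm=c;cc=(K,e+Rm@d,Rm@R.from_rotvec(w).as_matrix())
            for m,xy in L:
                m=np.array(m,float)
                if m[1]: m-=np.sign(m)*sh
                out.append(proj(cc,o+Rh@m)[0]-xy)
        for c,xy,s in((cs,(410,217),2),(ct,(234,154),2)): out.append((proj(c,o+Rh@[-53,0,0])[0]-xy)/s)
        for c,xy,s in((cs,(402,304),4),(ct,(248,156),4)): out.append((proj(c,[q[0],q[1],0])[0]-xy)/s)
        return np.concatenate(out+[p[4:7]/1.5,[p[7]/1.5],p[8:11]/.004])
    f=least_squares(r,np.r_[np.load("p.npy"),np.zeros(7)],loss="soft_l1");print(free,f.x.round(3),f.cost);print(f.fun.round(1)[:28].tolist())
    o,Rh=frame(f.x[:4]);print("focus",o+Rh@[-160,0,0]);return f.x
if __name__=="__main__":
    go(0);x=go(1);np.save("p2.npy",x);print(cs[0]@cs[2].T@(np.array([650,130,226])-cs[1]))
E
python3 fit2.py
```

```text
0 [6.99087e+02 1.42782e+02 2.72000e-01 4.92000e-01 0.00000e+00 0.00000e+00
 0.00000e+00 0.00000e+00 0.00000e+00 0.00000e+00 0.00000e+00] 18.95960282279775
[-0.5, -0.3, -0.6, -1.4, 1.6, -2.6, 3.9, 0.2, 2.8, 2.4, -3.3, 0.8, 0.9, 0.8, -2.3, 0.1, -0.7, -0.2, -0.4, 1.6, 2.0, 1.0, 0.0, -0.3, 0.1, 0.5, -0.3, 0.7]
focus [563.25064627 104.90653794 174.40866468]
1 [ 6.98278e+02  1.42986e+02  2.67000e-01  5.04000e-01  3.76000e-01
 -3.33000e-01  2.90000e-02  1.61400e+00  1.00000e-03 -0.00000e+00
  0.00000e+00] 5.288023668087357
[-1.1, -0.3, 0.3, -0.9, 0.3, 0.4, 0.6, 0.2, 1.1, -0.2, -0.8, 0.5, 0.9, 0.6, -0.1, -0.2, -1.6, 0.3, 0.1, -0.1, -0.2, -0.3, 0.0, -0.3, 0.2, 0.5, -0.4, 0.8]
focus [563.1744013  105.95895678 172.69496812]
[314342.02757366 165679.77368275    766.61025095]
```

step_arm --commands "0 24.1 -10.8 12.9 0.61 -0.223 -0.74;0 24.1 -10.8 12.9 0.61 -0.223 -0.74;0 24.1 -10.8 12.9 0.61 -0.223 -0.74;0 24.1 -10.8 12.9 0.61 -0.223 -0.74;0 24.1 -10.8 12.9 0.61 -0.223 -0.74;0 24.1 -10.8 12.9 0.61 -0.223 -0.74;0 24.1 -10.8 12.9 0.61 -0.223 -0.74;0 24.1 -10.8 12.9 0.61 -0.223 -0.74;0 24.1 -10.8 12.9 0.61 -0.223 -0.74;0 24.1 -10.8 12.9 0.61 -0.223 -0.74;0 24.1 -10.8 12.9 0.61 -0.223 -0.74;0 24.1 -10.8 12.9 0.61 -0.223 -0.74;0 24.1 -10.8 12.9 0.61 -0.223 -0.74;0 24.1 -10.8 12.9 0.61 -0.223 -0.74;0 24.1 -10.8 12.9 0.61 -0.223 -0.74"

```text
time_s: 10.72
eef_pos: [468.7, 78.1, 225.4]
ee_rot: [0.246, -0.13, 0.96, 0.034]
force: [0.4, 0.7, -0.1]
grip_width: 0.415
grip_force: 45.1
```

```bash
cat > goal.py <<'E'
from fit import *
capture("wrist");capture("wrist");capture("wrist");capture("wrist")
o,Rh=frame(np.load("p2.npy")[:4]);foc=o+Rh@[-160,0,0]
s=sense();T=rot(s["ee_rot"]);Tg=Rh@np.diag([-1.,1,-1])
tcp=foc-Tg@np.array([-2,.1,13.8]);print(s["time_s"],s["eef_pos"],"tcp target",tcp,"delta cm",(T.T@(tcp-s["eef_pos"])/10).round(3),"rotvec",R.from_matrix(T.T@Tg).as_rotvec().round(4),np.abs(s["dq"]).max(),s["grip_force"],s["joints"].round(2))
E
python3 goal.py
```

```text
10.9167 [468.39711239  78.43916487 225.41988088] tcp target [555.08161375 103.63730405 183.81102489] delta cm [-5.916  0.117  7.987] rotvec [ 0.0017 -0.003   0.0014] 0.0019788752548546293 45.08840024471283 [-0.2  -0.    2.01  0.34  0.7  -2.25]
```

step_arm --commands "0 -1 0 1.5 0 0 0;0 -2 0.05 3 0 0 0;0 -3 0.1 4.5 0 0 0;0 -4 0.12 6 0 0 0;0 -5 0.12 7 0 0 0;0 -5.6 0.12 7.7 0 0 0;0 -5.9 0.12 8 0.002 -0.003 0.001;0 -5.9 0.12 8 0.002 -0.003 0.001;0 -5.9 0.12 8 0.002 -0.003 0.001;0 -5.9 0.12 8 0.002 -0.003 0.001;0 -5.9 0.12 8 0.002 -0.003 0.001"

```text
time_s: 11.83
eef_pos: [554.7, 103.6, 184.1]
ee_rot: [0.248, -0.129, 0.96, 0.033]
force: [-0.0, 0.3, -0.3]
grip_width: 0.417
grip_force: 45.1
```

```bash
python3 goal.py; python3 - <<'E'
from fit import *
c=cam("wrist");im=capture("wrist")
o,Rh=frame(np.load("p2.npy")[:4]);f=o+Rh@[-160,0,0]
for m in [(x,y,z) for x in(-7,7) for y in(-18,18) for z in(-36,36)]+[(107,0,0)]:
    q=proj(c,f+Rh@np.array(m))[0];cv2.circle(im,tuple(int(round(v*16)) for v in q),20,(255,0,0),-1,shift=4)
a=im[120:400,180:460,::-1];cv2.imwrite("pics/w7.png",cv2.resize(a,None,fx=2.1,fy=2.1,interpolation=cv2.INTER_CUBIC))
E
```

```text
12.0333 [554.83550354 103.65118043 183.85501145] tcp target [555.08161375 103.63730405 183.81102489] delta cm [-0.018 -0.008  0.015] rotvec [-0.0005  0.0004  0.0006] 0.003299610208750056 45.08213460445404 [-0.1   0.25  1.84  0.31  0.59 -2.16]
```

View pics/w7.png

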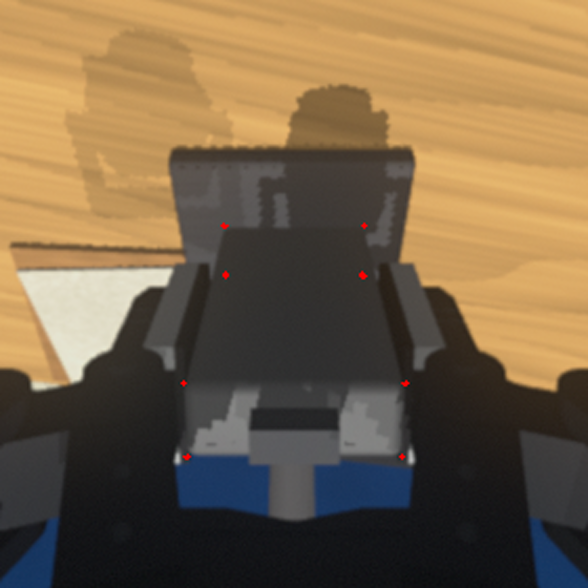

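```bash
python3 -c "
from rig import *
print(finish_job())"
```

```text
the job is handed in; nothing more can be done
None
```

I pulled the grey fob out of its pocket and handed the job in at about 12 s, with the gripper still holding it at the focus point. The button face is toward the lens and the key-ring end is up. The arm's last reading was within about 0.3 mm of the target pose. I estimate the camera-based target itself is good to a couple of mm and about 0.015 rad. I sent no moves into the other objects or the camera, and the force readings showed no contact with them.

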